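# Tighten the recessed adjuster nut of a pump

### The job

Lift the dust cap off the pump housing and set it down upright on the bench top. Then take the longest of the three square box keys from the stand, fit it down the deep bore over the square nut at the bottom, turn the nut clockwise (seen from above) until it is fully home against its stop, and stand the key back upright in its empty pocket. Do not drop the cap or the key, and leave the two shorter keys, the heat gun and the film roll where they are.

Things in the scene. Friction and masses are not known exactly. Their poses are not given: they have to be found in the camera images.
- housing: pump housing fixed to the bench: upright ribbed aluminium barrel, 102 mm across, 120 mm high, on a 130 x 130 x 12 mm foot; a stub reaches 68 mm from the axis to its +x, below 115 mm. Origin: on the axis at bench level, z up. The coaxial round bore, 53 mm wide, is open at the top and 95 mm deep; the nut sits at its bottom.
- nut (a joint): nut angle about the bore's axis, rad: grows clockwise seen from above, 0 to 0.5 at the start, hard stop at 2.3 (tight). At q its flats are the housing's x and y axes turned by -q about z. Stiff (0.2 N m), stays where left. Above the bench: flange top 28 mm, 24 mm square nut 28 to 46 mm, tapered square tip to 52 mm.
- dust_cap: black cap closing the bore, 60 g: a 42 mm wide, 5 mm deep spigot hanging loosely in the bore, above it a disc 64 mm wide (5 to 11 mm) and a round knob 28 mm wide (11 to 40 mm). Origin: centre of the spigot's underside, z up through the knob; 115 mm above the bench at the start.
- stand: grey block fixed to the bench, 80 x 200 x 55 mm (its x, y, z), origin centre of the underside. Three round pockets, 52 mm wide, 49 mm deep (floor 6 mm above the bench), in a row at y = -66, 0 and +66 mm; each holds one standing key, any key in any pocket.
- key_long: longest box key, 165 mm, 0.2 kg, upright at any yaw. Origin: centre of its lower end, z up. Square tube socket 35 mm wide (45 over corners), inside 27 mm square, 28 deep; 18 mm shank; 58 mm collar at 110 to 115 mm; 30 mm square handle 115 to 165 mm. All flats square to its x and y. Must match the nut's flats within 6 degrees to drop on; fully on, its origin is 28 mm above the bench.
- key_mid: like the long key but only 116 mm high (collar from 61 mm, handle from 66 mm): too short to reach the nut; to be left alone. Origin at the centre of its lower end.
- key_short: like the long key but only 105 mm high (collar from 50 mm, handle from 55 mm): too short; to be left alone. Origin at the centre of its lower end.
- heat_gun: loose heat gun standing nozzle up, between the stand and the housing; about 85 x 192 mm (its x, y) and 214 mm high; the body and nozzle stand 53 mm to its own -y, the handle loop (120 mm high) to its +y. Origin: centre of its footprint, on the bench. To be left alone.
- film_roll: loose roll of white film standing on end, 148 mm across, 86 mm high, between the stand and the housing. Origin: centre of its underside. To be left alone. Other bystanders (files, marker, multimeter, bin) stand farther than 0.65 m ahead of the robot.

How it is judged:
By the outcome, as a careful person would: the job done as asked, in the order asked, and still so for the second after the job is handed in, with the robot touching nothing.
It also fails if it takes over 72 s, if anything falls off the work surface, if the arm or the gripper's body presses on something with over 40 N, if the wrist force passes 120 N, or if a joint passes its speed limit or range.

### The arm

A 6-joint arm with a two-finger parallel gripper is mounted at the origin on a cart in front of the work surface, level with it; the furniture and walls round the work are solid. World frame = base frame: x ahead of the robot, y to its left, z up, the work surface at z = 0. Lengths are in m, angles in rad, forces in N, time in s.
With the tool pointing down it reaches from about 0.225 to 0.725 m from the base axis. Payload 3.1 kg.
Tool frame: the origin (TCP) lies between the finger pads; the fingertips stand tip_reach ahead of it and the grasp point (between the pads) lies 6 mm ahead of it (tip_reach is the distance from the TCP to the fingertips, in m); z points along the fingers, y is the line along which they close (so a half turn about z gives the same grasp; the last joint's range is limited). The gripper opens to 85 mm and grips with 20 to 120 N. Pads are 22 mm wide; open, the fingers measure 114 mm over their backs; the gripper's body (76 mm by 85 mm) begins 54 mm behind the grasp point. The pads swing forward as they close: fully open they stand 13 mm farther back than shut.
Start: joints at [-1.41, 0.048, 0.099, 1.622, 0, 1.443], TCP at [0.15, -0.503, 0.256] pointing down, gripper open.
Joint ranges: [-2.91, 2.91], [-0.99, 1.94], [-1.21, 1.42], [-2.12, 2.29], [-1.49, 1.47], [-3.14, 3.14]. Speed limits (rad/s): [2.79, 2.79, 3.14, 3.14, 3.14, 3.14].

### API

Orientations are given as a rotation vector (axis times angle).
In Python, from cell import state, grab_frame, hand_in, tip_reach gives the robot as it stands.
- The arm moves only by the shell command python3 -m crank 'ROWS'. ROWS is JSON, a list of rows, each a list of 7 numbers: the shift along the tool's x, y, z in mm, then the turn, a rotation vector about the tool's x, y, z in rad, then the closure, from 0 (fully open) to 1 (shut). A call has 1 to 8 rows; each row is the pose to reach, as a shift and turn from the pose commanded when the call began, along the tool's axes at that moment; what a row does not reach only later rows make up. A row lasts 1/10 s, in which the tool goes at most 50 mm and 8.59 degrees, less where a joint would pass 70% of its speed; a pose out of reach is approached as far as the arm can. A call with a gripper value outside its range is refused whole. The fingers move at their own pace and stop on an object; the grip force is fixed at half the most. Time passes only in rows, so rows that repeat a pose let the fingers close. It gives the time, the measured TCP pose, the force, the opening and the grip force at its end, in the units of the state.
- state(): the state, without advancing time (a new reading comes with each control period).
- grab_frame(name): name is "scene" or "top"; returns a dict with "color" (480x640x3 uint8, red, green, blue), "intrinsics" (3x3 intrinsics, pixels), "pose" (4x4, takes a point from camera to world coordinates). Camera axes: x right, y up, looking along -z (the intrinsics and any distortion apply to the point x, -y, -z); pixel columns grow to the right and rows downward; lengths in m; the calibration is good to about 2 mm. A picture is of the moment at which its call begins. There is no depth.
- hand_in(): hands the job in; it is judged then, once.
The state is a dict: "time_s": time; "joints": joint angles; "joint_velocities": joint speeds; "tau": joint torques, N m; "tcp_pos": TCP position; "orientation": TCP orientation; "contact_force": force on the tool from outside, world axes, zero at the start; "ft_torque": the same for the moment, N m; "opening": finger opening in m; "grasp_force": force on a finger pad.
Only numpy, scipy, OpenCV 4.12 (cv2) and the standard library are available. Lean on these libraries where they do the work, as an engineer would, in place of code of your own. Each camera call takes 0.05 s, during which the arm holds its last target. There are 200 camera calls.

## Working session

There is one attempt and no reset: what is moved stays moved. The work goes in short steps, Python scripts to look and compute and a shell command to move; the robot and the scene stay as the last step left them, time stands still between calls to the robot, and variables do not carry over. Pictures are saved under pics/ and viewed, at most 10 in all, crops included, and the job is handed in when it is done.

```bash
ls; mkdir -p pics; python3 - <<'E'
from cell import state, grab_frame, tip_reach
import cv2,numpy as np
np.set_printoptions(precision=4,suppress=True)
print(tip_reach, state())
for n in ("scene","top"):
    f=grab_frame(n); cv2.imwrite(f"pics/{n}0.png",f["color"][:,:,::-1]); print(n,f["intrinsics"],f["pose"],[k for k in f])
E
```

```text
pics
0.025 {'time_s': 0.0, 'joints': array([-1.4098,  0.0487,  0.0976,  1.622 , -0.    ,  1.443 ]), 'joint_velocities': array([-0.0008, -0.0017, -0.0012,  0.0005,  0.0008,  0.0007]), 'tau': array([  0.0011, -33.8785,  32.0013,   0.0202,  -0.0001,  -0.    ]), 'tcp_pos': array([ 0.1494, -0.5027,  0.2551]), 'orientation': array([-3.1066, -0.4517,  0.0001]), 'contact_force': array([-0.7907, -0.1906,  0.6949]), 'ft_torque': array([ 0.0032,  0.0217, -0.009 ]), 'grasp_force': 0.0, 'opening': 0.08534316966719481}
scene [[492.9846   0.     309.5001]
 [  0.     492.9846 231.115 ]
 [  0.       0.       1.    ]] [[-0.6034  0.5944 -0.5316 -0.1049]
 [-0.7974 -0.4469  0.4055  0.5218]
 [ 0.0034  0.6685  0.7437  0.9899]
 [ 0.      0.      0.      1.    ]] ['color', 'intrinsics', 'pose']
top [[535.0091   0.     309.5858]
 [  0.     535.0091 244.1209]
 [  0.       0.       1.    ]] [[ 0.029   0.9965 -0.0786  0.4609]
 [-0.9995  0.0277 -0.0178  0.007 ]
 [-0.0156  0.0791  0.9967  1.2493]
 [ 0.      0.      0.      1.    ]] ['color', 'intrinsics', 'pose']
```

View pics/top0.png

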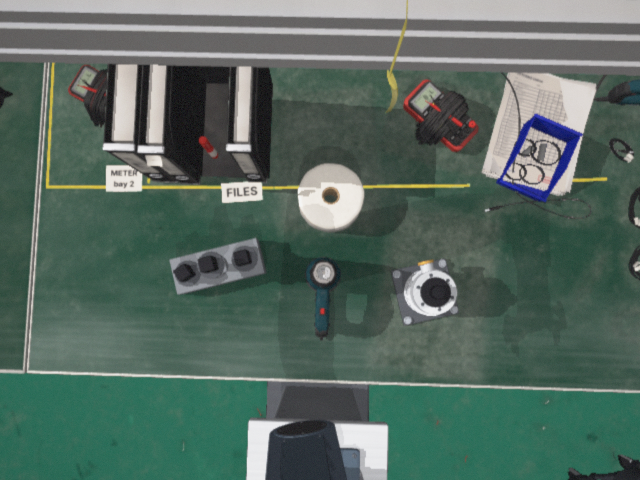

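View pics/scene0.png

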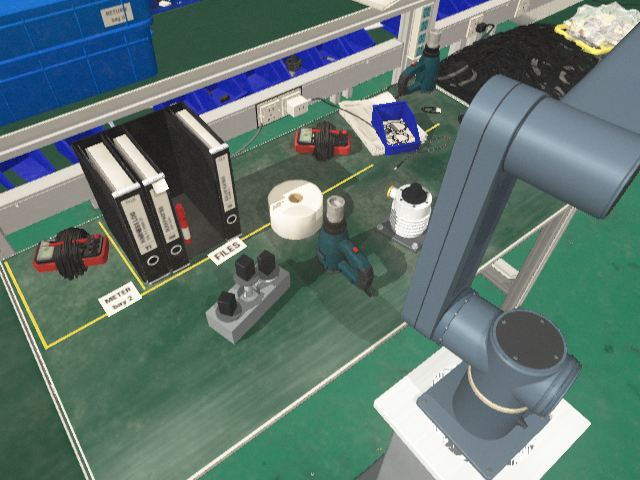

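The top view shows the stand at about (217,266), the heat gun at (322,300), the film roll at (330,197), and the housing with its cap at (428,293). The scene view shows the same layout, with the keys at about (227,303), (245,268) and (265,264). I'll enlarge both areas.

```bash
python3 - <<'E'
import cv2,numpy as np
t=cv2.imread("pics/top0.png");s=cv2.imread("pics/scene0.png")
def c(i,x,y,w,h): return cv2.resize(i[y:y+h,x:x+w],(400,300),interpolation=cv2.INTER_CUBIC)
a=np.hstack([c(t,165,228,104,78),c(s,195,245,108,81)])
b=np.hstack([c(t,376,252,100,75),c(s,370,175,80,60)])
cv2.imwrite("pics/z1.png",np.vstack([a,b]))
E
```

```text
(no output)
```

View pics/z1.png

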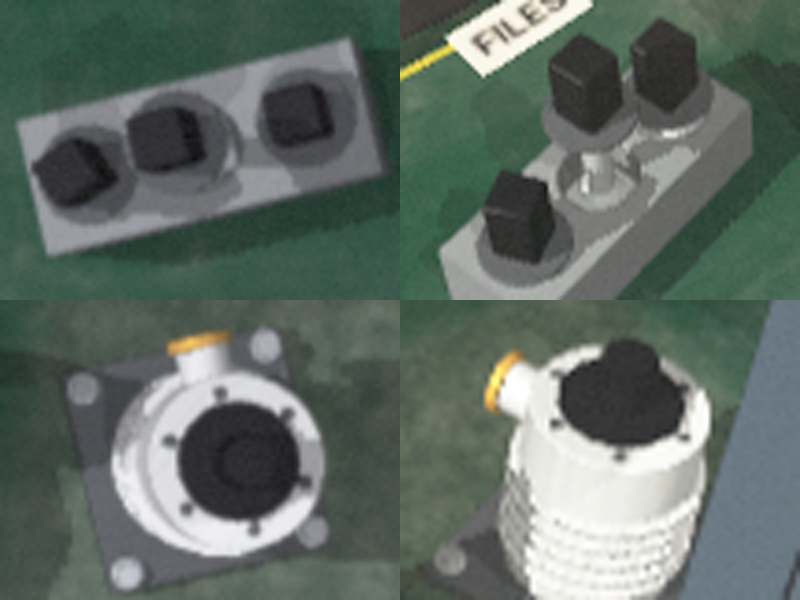

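The crops show that the middle pocket holds the long key: its shank is visible and its handle stands tallest. The cap sits on the housing, with the stub pointing up in the image. Next I'll pick precise corners on a brightened zoom.

```bash
cat > h.py <<'E'
import numpy as np,cv2
from cell import state,grab_frame
from scipy.spatial.transform import Rotation as R
from scipy.optimize import least_squares
np.set_printoptions(precision=4,suppress=True)
K={"scene":(492.9846,309.5001,231.115),"top":(535.0091,309.5858,244.1209)}
P={"scene":np.array([[-0.6034,0.5944,-0.5316,-0.1049],[-0.7974,-0.4469,0.4055,0.5218],[0.0034,0.6685,0.7437,0.9899]]),
"top":np.array([[0.029,0.9965,-0.0786,0.4609],[-0.9995,0.0277,-0.0178,0.007],[-0.0156,0.0791,0.9967,1.2493]])}
def ray(n,u,v,z):
    f,cx,cy=K[n]; d=P[n][:,:3]@np.array([(u-cx)/f,-(v-cy)/f,-1.]); o=P[n][:,3]
    return o+d*(z-o[2])/d[2]
def proj(n,p):
    f,cx,cy=K[n]; c=(np.atleast_2d(p)-P[n][:,3])@P[n][:,:3]
    return np.c_[cx+f*c[:,0]/-c[:,2],cy-f*c[:,1]/-c[:,2]]
def box(cx,cy,yaw,w,d,z):
    a=np.array([[-w,-d],[w,-d],[w,d],[-w,d]])/2; c,s=np.cos(yaw),np.sin(yaw)
    q=a@np.array([[c,s],[-s,c]])+[cx,cy]; return np.c_[q,np.full(4,z)]
def disc(cx,cy,d,z,n=48):
    t=np.linspace(0,2*np.pi,n); return np.c_[cx+d/2*np.cos(t),cy+d/2*np.sin(t),np.full(n,z)]
def crop(n,img,x,y,w,k,lines,gamma=.5,size=(400,300)):
    h=int(w*size[1]/size[0]);k=size[0]/w
    i=cv2.warpAffine(img,np.array([[k,0,-x*k],[0,k,-y*k]]),size,flags=cv2.INTER_CUBIC)
    i=(255*(i/255.)**gamma).astype(np.uint8)
    for L,col in lines:
        q=((proj(n,L)-[x,y])*k).astype(np.int32); cv2.polylines(i,[q],True,col,1)
    return i
E
python3 - <<'E'
from h import *
def tp(X,Y): return 165+(X+.5)*.26-.5, 228+(Y+.5)*.26-.5
S=np.array([ray("top",*tp(*c),.055) for c in [(18,122),(352,38),(383,172),(48,256)]])
print(S, S.mean(0), [np.linalg.norm(S[i]-S[i-1]) for i in range(4)])
c=S.mean(0); e=(S[0]-S[1]+S[3]-S[2])[:2]; e/=np.linalg.norm(e)  # +-stand y
yaw=np.arctan2(-e[0],e[1]); print("stand yaw",yaw)
for o in(-.066,0,.066): print("pocket",c[:2]+o*e)
def hp(X,Y): return 376+(X+.5)*.25-.5, 252+(Y+.5)*.25-.5
F=np.array([ray("top",*hp(*p),.012) for p in [(82,390),(265,346),(313,530),(128,574)]]); print("foot bolts",F,F.mean(0),[np.linalg.norm(F[i]-F[i-1]) for i in range(4)])
print("disc",ray("top",*hp(239,461),.126))
d=F[1]-F[2]+F[0]-F[3]; hy=np.arctan2(d[1],d[0]); print("housing yaw (up in image=+x stub)",hy)
h=F.mean(0)
t=cv2.imread("pics/top0.png");s=cv2.imread("pics/scene0.png")
m=c[:2]
L=[(box(*m,yaw,.08,.2,.055),(0,255,255)),(disc(*m,.03,.171),(0,0,255)),(disc(*m,.058,.121),(0,0,255)),(disc(*m,.052,.055),(0,255,0))]
H=[(disc(*h[:2],.102,.12),(0,0,255)),(disc(*h[:2],.064,.126),(0,255,0)),(disc(*h[:2],.028,.155),(0,255,255)),(box(*h[:2],hy,.13,.13,.012),(255,255,0))]
cv2.imwrite("pics/z2.png",np.vstack([np.hstack([crop("top",t,180,235,60,0,L),crop("scene",s,205,240,90,0,L)]),np.hstack([crop("top",t,386,252,90,0,H),crop("scene",s,370,175,80,0,H)])]))
E
```

```text
[[0.5121 0.342  0.055 ]
 [0.5666 0.1487 0.055 ]
 [0.4891 0.1278 0.055 ]
 [0.4348 0.3207 0.055 ]] [0.5006 0.2348 0.055 ] [np.float64(0.0801499199289646), np.float64(0.2008519347508292), np.float64(0.08035214756531041), np.float64(0.2003349113847894)]
stand yaw 0.2745991359831105
pocket [0.5185 0.1713]
pocket [0.5006 0.2348]
pocket [0.4828 0.2983]
foot bolts [[ 0.324  -0.1751  0.012 ]
 [ 0.352  -0.2787  0.012 ]
 [ 0.2497 -0.3067  0.012 ]
 [ 0.222  -0.2027  0.012 ]] [ 0.2869 -0.2408  0.012 ] [np.float64(0.1057031280860798), np.float64(0.10731299413476443), np.float64(0.10599333381977895), np.float64(0.10766100438747384)]
disc [ 0.3029 -0.2396  0.126 ]
housing yaw (up in image=+x stub) 0.26606115422045157
```

View pics/z2.png

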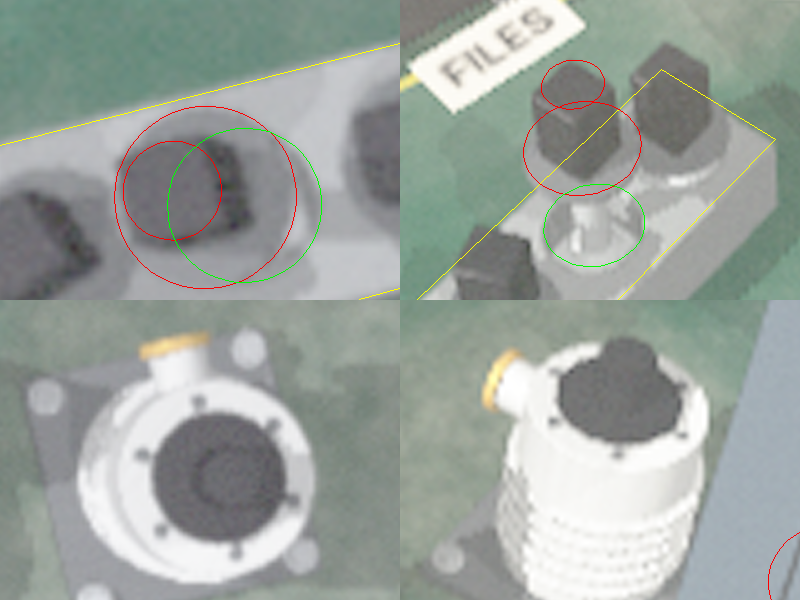

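The zoom confirms the stand fit: the yellow outline matches its edges at 80 x 200 mm. My housing picks were 300 rows off, so I'll redo them and fit the key handle by silhouette.

```bash
cat >> h.py <<'E'
from scipy.optimize import minimize
def fitprism(imgs,x0,shape,thr,roi,steps=(.004,.004,.1)):
    """shape(x)->3D points whose projected convex hull is the dark silhouette; imgs {view: bgr}"""
    k=8; D={}
    for n,im in imgs.items():
        u,v,w,h=roi[n]; g=cv2.cvtColor(im,cv2.COLOR_BGR2GRAY)[v:v+h,u:u+w].astype(float)
        lo,hi=thr[n]; D[n]=np.clip((hi-g)/(hi-lo),0,1)
    def cost(x):
        t=0
        for n,m in D.items():
            u,v,w,h=roi[n]; q=(proj(n,shape(x))-[u,v]+.5)*k
            r=np.zeros((h*k,w*k),np.uint8); cv2.fillConvexPoly(r,cv2.convexHull(np.round(q*16).astype(np.int32)),255,shift=4)
            r=cv2.GaussianBlur(cv2.resize(r,(w,h),interpolation=cv2.INTER_AREA)/255.,(0,0),.6)
            t+=((r-m)**2).sum()
        return t
    x0=np.array(x0,float); sim=np.vstack([x0]+[x0+np.eye(len(x0))[i]*steps[i] for i in range(len(x0))])
    r=minimize(cost,x0,method="Nelder-Mead",options=dict(initial_simplex=sim,xatol=1e-5,fatol=1e-3,maxiter=300))
    return r.x,r.fun
def go(x,y,z,yaw=None):
    """print shift(mm)/turn to put TCP there pointing down, tool x at yaw (mod pi unless exact)"""
    s=state(); M=R.from_rotvec(s["orientation"]).as_matrix(); p=s["tcp_pos"]
    cy=np.arctan2(M[1,0],M[0,0]); yaw=cy if yaw is None else yaw
    c,si=np.cos(yaw),np.sin(yaw); T=np.array([[c,si,0],[si,-c,0],[0,0,-1]])
    print("shift",(M.T@(np.array([x,y,z])-p)*1000).round(1),"turn",R.from_matrix(M.T@T).as_rotvec().round(4),"now",p,"yaw",round(cy,4),"j",s["joints"])
E
python3 - <<'E'
from h import *
def hp(X,Y): return 376+(X+.5)*.25-.5, 252+(Y-300+.5)*.25-.5
F=np.array([ray("top",*hp(*p),.016) for p in [(82,390),(265,346),(313,530),(128,574)]]); print("bolts",F.mean(0),[np.linalg.norm(F[i]-F[i-1]) for i in range(4)])
d=F[1]-F[2]+F[0]-F[3]; hy=np.arctan2(d[1],d[0]); print("housing yaw",hy)
print("stub cap",ray("top",*hp(200,345),.1))
print("disc",ray("top",*hp(239,461),.126))
t=cv2.imread("pics/top0.png");s=cv2.imread("pics/scene0.png")
h=F.mean(0)[:2]
cap=lambda x:np.vstack([disc(*x,.064,.120),disc(*x,.064,.126),disc(*x,.028,.155)])
for v in (["top"],["scene"],["top","scene"]):
    I={"top":t,"scene":s}
    print("cap",v,fitprism({k:I[k] for k in v},h,cap,{"top":(60,130),"scene":(60,130)},{"top":(414,272,44,42),"scene":(396,178,46,46)}))
g=cv2.cvtColor(t,cv2.COLOR_BGR2GRAY); print(g[263,196:232]); g=cv2.cvtColor(s,cv2.COLOR_BGR2GRAY);print(g[266,228:262]);print(g[250:300,246])
print("roll/gun",ray("top",330,197,.086),ray("top",323,272,.214),ray("top",321,335,.02))
E
```

```text
bolts [ 0.4566 -0.2379  0.016 ] [np.float64(0.10768226380901254), np.float64(0.10816034614635317), np.float64(0.10797708918010564), np.float64(0.10850178283264604)]
housing yaw 0.263264356194828
stub cap [ 0.5182 -0.2222  0.1   ]
disc [ 0.457  -0.2379  0.126 ]
cap ['top'] (array([ 0.4573, -0.2387]), np.float64(118.66480313006448))
cap ['scene'] (array([ 0.4565, -0.2387]), np.float64(188.9814719631962))
cap ['top', 'scene'] (array([ 0.4568, -0.2387]), np.float64(308.44539008692016))
[ 95 103  71  52  51  51  50  49  51  49  47  49  45  51  48  52  37  16
  18  24  29  45  66  73  78  77  77  77  91  89  83  96 131 138 139 136]
[100  96 100 102  98  97 100  70  50  57  54  54  59  79  75  70  58  56
  49  44  44  45  46  45  44  43  74 135 104  99  63  45  52  46]
[ 97  97 100  99  90  70  51  54  53  53  52  55  57  56  55  53  49  45
  45  42  47  42  45  44  49  43  47  44  45  47  56  83 115 112 115 108
 145 198 198 201 177 133 130 130 127 124 131 150 160 160]
roll/gun [ 0.6576 -0.014   0.086 ] [ 0.4892 -0.002   0.214 ] [ 0.3513 -0.003   0.02  ]
```

```bash
python3 - <<'E'
from h import *
t=cv2.imread("pics/top0.png");s=cv2.imread("pics/scene0.png");I={"top":t,"scene":s}
hd=lambda x:np.vstack([box(*x,.03,.03,.121),box(*x,.03,.03,.171)])
for v in (["top"],["scene"],["top","scene"]):
    for y0 in(0.,.5): print("key",v,fitprism({k:I[k] for k in v},[.5006,.2348,y0],hd,{"top":(54,70),"scene":(60,80)},{"top":(195,252,26,22),"scene":(234,250,25,32)}))
go(.457,-.2385,.20)
E
python3 -m crank '[[0,0,0,0,0,0,0],[0,0,0,0,0,0,0]]'
```

```text
key ['top'] (array([0.5009, 0.2346, 0.1774]), np.float64(15.894203905066556))
key ['top'] (array([0.5009, 0.2346, 0.1838]), np.float64(15.905746423042059))
key ['scene'] (array([0.4987, 0.2366, 0.1143]), np.float64(45.70204186264144))
key ['scene'] (array([0.4987, 0.2368, 0.5155]), np.float64(49.874812291595845))
key ['top', 'scene'] (array([0.5005, 0.2353, 0.1959]), np.float64(71.16029625206869))
key ['top', 'scene'] (array([0.5006, 0.2355, 0.1852]), np.float64(71.40226874460294))
shift [ 370.1 -165.6   55.7] turn [-0.0021 -0.0003  0.    ] now [ 0.1494 -0.5027  0.2552] yaw 0.2888 j [-1.4098  0.0487  0.0977  1.622   0.      1.443 ]
time_s: 0.3
tcp_pos: [0.1495, -0.5031, 0.2559]
orientation: [-3.108, -0.452, -0.0]
contact_force: [-0.4, -0.3, -0.7]
opening: 0.0853
grasp_force: 0.0
```

```bash
python3 -m crank '[[370,-166,20,0,0,0,0],[370,-166,20,0,0,0,0],[370,-166,20,0,0,0,0],[370,-166,20,0,0,0,0],[370,-166,20,0,0,0,0],[370,-166,20,0,0,0,0],[370,-166,20,0,0,0,0],[370,-166,20,0,0,0,0]]' >/dev/null; python3 -m crank '[[0,0,0,0,0,0,0],[0,0,0,0,0,0,0]]'; python3 -c "
from h import *
go(.457,-.2385,.157)"
```

```text
time_s: 1.3
tcp_pos: [0.4529, -0.2416, 0.2362]
orientation: [-3.108, -0.457, 0.002]
contact_force: [0.1, 0.3, -0.1]
opening: 0.0855
grasp_force: 0.0
shift [ 4.9 -1.7 79.2] turn [-0.0004  0.001  -0.    ] now [ 0.4529 -0.2416  0.2362] yaw 0.2921 j [-0.6204  0.0145  0.025   1.5822 -0.0005  2.2291]
```

```bash
python3 -m crank '[[5,-2,40,0,0,0,0],[5,-2,70,0,0,0,0],[5,-2,79,0,0,0,0],[5,-2,79,0,0,0,0],[5,-2,79,0,0,0,1],[5,-2,79,0,0,0,1],[5,-2,79,0,0,0,1],[5,-2,79,0,0,0,1]]';python3 -m crank '[[0,0,0,0,0,0,1],[0,0,0,0,0,0,1],[0,0,0,0,0,0,1]]'
```

```text
time_s: 2.1
tcp_pos: [0.4571, -0.2397, 0.1589]
orientation: [3.108, 0.452, 0.003]
contact_force: [0.1, -0.1, 0.5]
opening: 0.0281
grasp_force: 0.3
time_s: 2.4
tcp_pos: [0.4574, -0.2399, 0.1592]
orientation: [3.107, 0.452, 0.003]
contact_force: [-0.4, -0.3, 5.5]
opening: 0.0257
grasp_force: 59.6
```

```bash
python3 -m crank '[[0,0,-10,0,0,0,1],[0,0,-25,0,0,0,1],[0,0,-50,0,0,0,1],[0,0,-80,0,0,0,1],[-40,68,-80,0,0,0,1],[-80,136,-80,0,0,0,1],[-120,204,-80,0,0,0,1],[-120,204,-80,0,0,0,1]]';python3 -m crank '[[0,0,0,0,0,0,1],[0,0,0,0,0,0,1],[0,0,0,0,0,0,1]]'; python3 - <<'E'
from h import *
go(.40,-.47,.046)
t=grab_frame("top")["color"][:,:,::-1].copy();s=grab_frame("scene")["color"][:,:,::-1].copy()
cv2.imwrite("pics/t1.png",t);cv2.imwrite("pics/s1.png",s)
h=(.4567,-.2385);H=[(disc(*h,.053,.12),(0,0,255)),(disc(*h,.053,.028),(0,255,0)),(box(*h,.263,.024,.024,.046),(0,255,255))]
cv2.imwrite("pics/z3.png",np.vstack([np.hstack([crop("top",t,416,272,40,0,[]),crop("top",t,416,272,40,0,H)]),np.hstack([crop("scene",s,385,175,60,0,[]),crop("scene",s,320,100,280,0,[],.8)])]))
E
```

```text
time_s: 3.2
tcp_pos: [0.4081, -0.4351, 0.2386]
orientation: [3.108, 0.453, 0.001]
contact_force: [0.6, -0.1, -0.1]
opening: 0.026
grasp_force: 59.2
time_s: 3.5
tcp_pos: [0.4088, -0.4327, 0.2381]
orientation: [-3.108, -0.453, -0.001]
contact_force: [0.4, 0.2, -1.4]
opening: 0.0262
grasp_force: 59.3
shift [-19.1  33.4 192. ] turn [-0.0006 -0.0004  0.    ] now [ 0.4088 -0.4327  0.2381] yaw 0.2894 j [-0.9267  0.2306  0.265   1.6056  0.0006  1.9254]
```

View pics/z3.png

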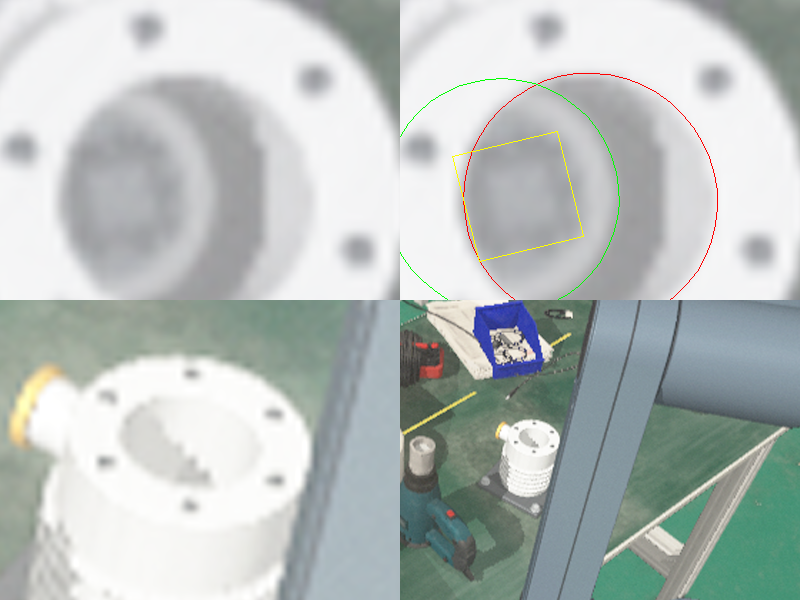

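The open bore is visible in the top view, centred near (435,292), and matches the predicted rim. The nut shows as a darker square at the left, and its yaw needs a contrast stretch. First I'll set the cap down.

```bash
python3 -m crank '[[-19,33,40,0,0,0,1],[-19,33,80,0,0,0,1],[-19,33,120,0,0,0,1],[-19,33,150,0,0,0,1],[-19,33,170,0,0,0,1],[-19,33,182,0,0,0,1],[-19,33,188,0,0,0,1],[-19,33,190,0,0,0,1]]';python3 -m crank '[[0,0,1,0,0,0,1],[0,0,2,0,0,0,1],[0,0,2,0,0,0,1]]'; python3 - <<'E'
from h import *
g=cv2.cvtColor(cv2.imread("pics/t1.png"),cv2.COLOR_BGR2GRAY)
c=cv2.warpAffine(g,np.array([[32.,0,-420*32],[0,32,-280*32]]),(800,600),flags=cv2.INTER_CUBIC).astype(float)
c=np.clip((c-110)/(200-110),0,1)*255
cv2.imwrite("pics/z4.png",c.astype(np.uint8)); print(g[281:300,421:437])
E
```

```text
time_s: 4.4
tcp_pos: [0.4002, -0.4702, 0.048]
orientation: [3.108, 0.454, 0.0]
contact_force: [-0.2, -0.3, -0.6]
opening: 0.0261
grasp_force: 59.4
time_s: 4.7
tcp_pos: [0.4001, -0.4712, 0.0468]
orientation: [3.107, 0.452, 0.001]
contact_force: [0.0, 0.0, -0.5]
opening: 0.0257
grasp_force: 59.4
[[233 233 236 236 236 231 220 192 162 145 133 114 115 115 116 120]
 [233 235 236 236 230 210 182 163 158 159 153 139 122 110 104 112]
 [234 236 235 231 207 157 140 141 150 159 163 161 144 125 107 104]
 [236 236 232 215 159 132 127 125 133 143 151 162 162 144 120 105]
 [236 234 225 174 133 126 120 112 119 121 137 153 164 161 144 111]
 [232 229 196 138 118 115 111 101 104 102 118 127 152 163 156 127]
 [229 226 151 108  99 102 112 104 102 103 101 108 137 159 165 146]
 [230 218 140 103 101 105 108 110 111 111 108 113 130 152 164 157]
 [232 194 123 106 112 115 120 123 124 125 110 114 126 138 161 163]
 [233 174 117 104 121 129 130 126 132 127 113 109 112 128 160 162]
 [233 162 110 106 116 129 130 128 129 125 115 105 106 128 158 160]
 [232 155 114 106 115 128 129 131 129 127 124 107 113 128 155 161]
 [232 157 116 106 111 125 126 127 127 128 124 110 116 130 151 162]
 [233 175 123 105 107 120 124 121 122 119 116 110 110 127 157 162]
 [234 205 131 102 104 112 115 111 112 106 106 112 113 135 158 159]
 [235 227 147 107 103 105 110 112 107 104 107 125 128 150 157 147]
 [235 231 180 127 110 104 117 120 118 110 114 134 151 160 157 128]
 [235 233 220 158 126 118 125 125 124 128 136 150 159 158 144 109]
 [236 235 231 203 150 128 131 129 135 141 152 159 159 148 120 102]]
```

View pics/z4.png

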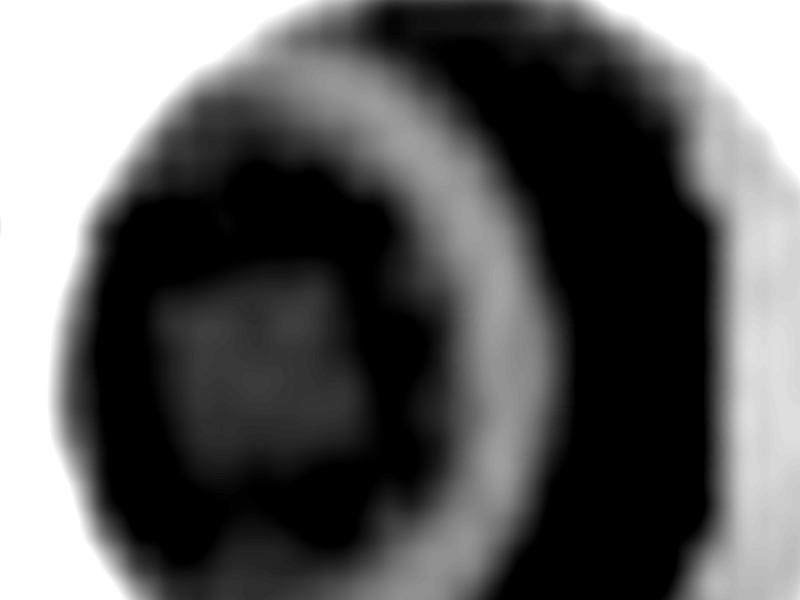

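The stretched crop shows the nut tip's square with corners near (152,295), (330,268), (368,445) and (195,470). That is turned about 10° CCW in the image, close to q = 0.1. I'll fit it numerically and probe for bench contact with the cap.

```bash
python3 -m crank '[[0,0,1,0,0,0,1],[0,0,2,0,0,0,1],[0,0,3,0,0,0,1],[0,0,3,0,0,0,1]]'; python3 - <<'E'
from h import *
C=np.array([ray("top",420+a/32,280+b/32,.052) for a,b in[(152,295),(330,268),(368,445),(195,470)]])
print(C[:,:2].mean(0),[np.linalg.norm(C[i]-C[i-1]) for i in range(4)])
e1=C[1]-C[0]+C[2]-C[3]; e2=C[0]-C[3]+C[1]-C[2]; print("yaw",np.arctan2(e1[0],-e1[1]),np.arctan2(e2[1],e2[0]))
g=cv2.cvtColor(cv2.imread("pics/t1.png"),cv2.COLOR_BGR2GRAY).astype(float)
u,v,w,h=422,286,11,11; k=16; m=g[v:v+h,u:u+w]
yy,xx=np.mgrid[:h,:w]; 
def res(x):
    q=(proj("top",box(x[0],x[1],x[2],x[3],x[3],.052))-[u,v]+.5)*k
    r=np.zeros((h*k,w*k),np.uint8); cv2.fillConvexPoly(r,np.round(q*16).astype(np.int32),255,shift=4)
    r=cv2.GaussianBlur(cv2.resize(r,(w,h),interpolation=cv2.INTER_AREA)/255.,(0,0),.6)
    wt=np.ones((h,w));
    A=np.c_[r.ravel(),np.ones(h*w)]; mm=np.minimum(m.ravel(),132); s=np.linalg.lstsq(A,mm,rcond=None)[0]
    return ((A@s-mm)**2).sum()
for y0 in(0.,.15,.3,-.2):
    x0=np.r_[C[:,:2].mean(0),y0,.0115]; sim=np.vstack([x0]+[x0+np.eye(4)[i]*d for i,d in enumerate((.002,.002,.1,.002))])
    r=minimize(res,x0,method="Nelder-Mead",options=dict(initial_simplex=sim,maxiter=500)); print(r.x,r.fun)
E
```

```text
time_s: 5.1
tcp_pos: [0.3998, -0.4709, 0.0443]
orientation: [3.108, 0.452, 0.001]
contact_force: [-0.8, 2.0, 5.8]
opening: 0.0261
grasp_force: 60.1
[ 0.457  -0.2381] [np.float64(0.01241664975813931), np.float64(0.012497869828930088), np.float64(0.012478329282660097), np.float64(0.012122496082938413)]
yaw 0.17577100442716084 0.23867350662080947
[ 0.4572 -0.2378  0.234   0.0107] 9797.89957804689
[ 0.4572 -0.2378  0.2313  0.0106] 9798.325425038578
[ 0.4572 -0.2378  0.2363  0.0107] 9797.972450975278
[ 0.4571 -0.2378  0.237   0.0107] 9797.8358610844
```

```bash
python3 -m crank '[[0,0,0,0,0,0,0.4],[0,0,0,0,0,0,0.3],[0,0,0,0,0,0,0],[0,0,0,0,0,0,0],[0,0,0,0,0,0,0],[0,0,-20,0,0,0,0],[0,0,-60,0,0,0,0],[0,0,-110,0,0,0,0]]'; python3 -m crank '[[0,0,-50,0,0,0,0],[0,0,-100,0,0,0,0],[0,0,-150,0,0,0,0],[0,0,-190,0,0,0,0],[0,0,-190,0,0,0,0],[0,0,-190,0,0,0,0]]'; python3 -c "
from h import *
go(.5007,.235,.27,.185)
go(.5007,.235,.27,.185+np.pi/2)
go(.5007,.235,.27,.185-np.pi/2)"
```

```text
time_s: 5.9
tcp_pos: [0.3984, -0.4687, 0.1504]
orientation: [-3.103, -0.451, 0.005]
contact_force: [0.9, -0.6, 0.0]
opening: 0.0855
grasp_force: 0.0
time_s: 6.5
tcp_pos: [0.4001, -0.4712, 0.3443]
orientation: [3.105, 0.452, 0.003]
contact_force: [-0.5, -0.7, -0.1]
opening: 0.0858
grasp_force: 0.0
shift [ 297.5 -648.6   72.2] turn [ 0.0037 -0.0014  0.1038] now [ 0.4001 -0.4712  0.3443] yaw 0.2888 j [-0.9753  0.3538  0.6317  1.8447  0.      1.8775]
shift [ 297.5 -648.6   72.2] turn [ 0.0039  0.0018 -1.467 ] now [ 0.4001 -0.4712  0.3443] yaw 0.2888 j [-0.9753  0.3538  0.6317  1.8447  0.      1.8775]
shift [ 297.5 -648.6   72.2] turn [ 0.0018 -0.004   1.6746] now [ 0.4001 -0.4712  0.3443] yaw 0.2888 j [-0.9753  0.3538  0.6317  1.8447  0.      1.8775]
```

```bash
python3 -m crank '[[20,-40,0,0,0,-0.15,0],[40,-88,0,0,0,-0.3,0],[60,-130,0,0,0,-0.45,0],[80,-174,0,0,0,-0.6,0],[100,-218,0,0,0,-0.75,0],[120,-262,0,0,0,-0.9,0],[140,-306,0,0,0,-1.05,0],[160,-350,0,0,0,-1.2,0]]'; python3 -c "
from h import *
go(.5007,.235,.30,.185+np.pi)"
```

```text
time_s: 7.3
tcp_pos: [0.4524, -0.0873, 0.3398]
orientation: [-2.302, -2.133, 0.003]
contact_force: [1.5, -0.5, -0.6]
opening: 0.0855
grasp_force: 0.0
shift [324.9  23.8  40.1] turn [-0.0018 -0.0046 -1.832 ] now [ 0.4524 -0.0873  0.3398] yaw 1.4946 j [-0.3363 -0.075   0.146   1.7961  0.0001  1.3106]
```

```bash
python3 -m crank '[[45,3,5,0,0,-0.15,0],[90,6,10,0,0,-0.3,0],[135,9,15,0,0,-0.45,0],[180,12,20,0,0,-0.6,0],[225,16,25,0,0,-0.75,0],[270,20,30,0,0,-0.9,0],[300,22,35,0,0,-1.05,0],[325,24,40,0,0,-1.2,0]]'; python3 -m crank '[[0,0,0,0,0,-0.15,0],[0,0,0,0,0,-0.3,0],[0,0,0,0,0,-0.45,0],[0,0,0,0,0,-0.6,0],[0,0,0,0,0,-0.6,0],[0,0,0,0,0,-0.6,0]]';python3 -c "
from h import *
go(.5007,.235,.156,.185+np.pi)"
```

```text
time_s: 8.1
tcp_pos: [0.5027, 0.2344, 0.299]
orientation: [-0.692, -3.06, 0.004]
contact_force: [0.0, 0.2, -0.8]
opening: 0.0857
grasp_force: 0.0
time_s: 8.7
tcp_pos: [0.5032, 0.2323, 0.3006]
orientation: [0.226, -3.13, 0.001]
contact_force: [-0.2, -0.7, 0.5]
opening: 0.0854
grasp_force: 0.0
shift [  1.6   3.1 144.6] turn [-0.0005 -0.0035 -0.0409] now [0.5032 0.2323 0.3006] yaw -2.9975 j [ 0.3115  0.1459  0.2931  1.7216 -0.      0.1674]
```

```bash
python3 -m crank '[[1.6,3.1,40,0,0,-0.041,0],[1.6,3.1,85,0,0,-0.041,0],[1.6,3.1,120,0,0,-0.041,0],[1.6,3.1,140,0,0,-0.041,0],[1.6,3.1,148.5,0,0,-0.041,0],[1.6,3.1,148.5,0,0,-0.041,0],[1.6,3.1,148.5,0,0,-0.041,1],[1.6,3.1,148.5,0,0,-0.041,1]]'; python3 -m crank '[[0,0,0,0,0,0,1],[0,0,0,0,0,0,1],[0,0,0,0,0,0,1],[0,0,0,0,0,0,1]]';python3 -c "
from h import *
go(.5007,.235,.40,.185+np.pi); print(state())"
```

```text
time_s: 9.5
tcp_pos: [0.5031, 0.2357, 0.1562]
orientation: [-0.294, 3.124, 0.001]
contact_force: [-0.2, 0.1, 0.5]
opening: 0.0589
grasp_force: 0.0
time_s: 9.9
tcp_pos: [0.5029, 0.2358, 0.1556]
orientation: [-0.295, 3.125, 0.001]
contact_force: [1.9, 1.1, 5.3]
opening: 0.0294
grasp_force: 58.8
shift [   1.5   -0.2 -244.4] turn [0.0006 0.0033 0.0032] now [0.5029 0.2358 0.1556] yaw -2.9534 j [ 0.3176  0.1242 -0.0195  1.4238  0.0002  0.1294]
{'time_s': 9.9, 'joints': array([ 0.3176,  0.1242, -0.0195,  1.4238,  0.0002,  0.1294]), 'joint_velocities': array([ 0.0002, -0.    , -0.0006, -0.0021, -0.0001, -0.0016]), 'tau': array([ -0.1939, -34.1174,  29.2436,   0.3615,  -0.1351,   0.0028]), 'tcp_pos': array([0.5029, 0.2358, 0.1556]), 'orientation': array([-0.2949,  3.1245,  0.0015]), 'contact_force': array([1.8934, 1.1256, 5.2719]), 'ft_torque': array([ 0.148 , -0.1142,  0.0208]), 'grasp_force': 58.78189069102518, 'opening': 0.029402530240071226}
```

```bash
python3 -m crank '[[0,0,-10,0,0,0,1],[0,0,-25,0,0,0,1],[0,0,-45,0,0,0,1],[0,0,-70,0,0,0,1],[0,0,-100,0,0,0,1],[0,0,-135,0,0,0,1],[0,0,-170,0,0,0,1],[0,0,-205,0,0,0,1]]'; python3 -m crank '[[0,0,-30,0,0,0,1],[0,0,-45,0,0,0,1],[0,0,-45,0,0,0,1],[0,0,-45,0,0,0,1]]';python3 - <<'E'
from h import *
go(.457,-.238,.37,.22+np.pi); print(state()["contact_force"],state()["grasp_force"],state()["opening"])
t=grab_frame("top")["color"][:,:,::-1].copy();s=grab_frame("scene")["color"][:,:,::-1].copy()
cv2.imwrite("pics/t2.png",t);cv2.imwrite("pics/s2.png",s)
p=state()["tcp_pos"]; zb=p[2]-.1496
L=[(box(*p[:2],.19,.035,.035,zb),(0,255,255)),(disc(*p[:2],.058,zb+.11),(0,0,255))]
cv2.imwrite("pics/z5.png",np.vstack([np.hstack([crop("scene",s,160,60,200,0,[],.7),crop("scene",s,200,130,100,0,L,.7)]),np.hstack([crop("top",t,150,200,160,0,[],.7),crop("top",t,420,330,160,0,[],.7)])]))
E
```

```text
time_s: 10.7
tcp_pos: [0.5008, 0.2347, 0.3608]
orientation: [0.295, -3.126, 0.002]
contact_force: [0.1, 0.0, -2.7]
opening: 0.0301
grasp_force: 58.8
time_s: 11.1
tcp_pos: [0.5017, 0.2351, 0.4039]
orientation: [0.295, -3.127, 0.001]
contact_force: [-0.4, -0.9, -2.9]
opening: 0.0296
grasp_force: 58.9
shift [ 132.4 -456.4   34.2] turn [-0.0005 -0.0008 -0.0319] now [0.5017 0.2351 0.4039] yaw -2.9535 j [ 0.3174  0.2339  0.6099  1.9477 -0.0004  0.1293]
[-0.4203 -0.9367 -2.8785] 58.90913089737296 0.029599081257324945
```

View pics/z5.png

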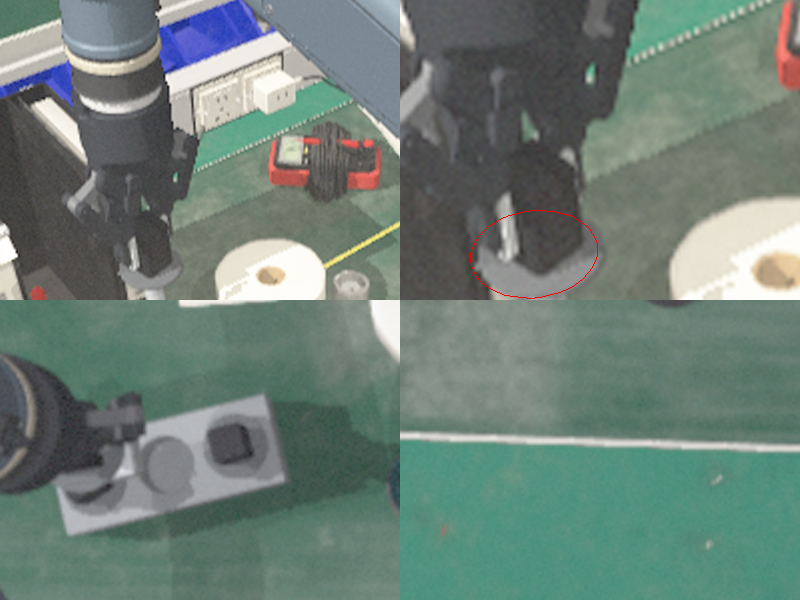

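The key is held upright: its collar lies near (235,192) in the scene frame, within a millimetre or so of the prediction. Its pocket is empty and the other keys are undisturbed. Now I'll carry it over the heat gun to the housing.

```bash
python3 -m crank '[[5,-20,0,0,0,0,1],[14,-50,0,0,0,0,1],[25,-90,0,0,0,0,1],[37,-130,0,0,0,0,1],[48,-170,0,0,0,0,1],[60,-210,0,0,0,0,1],[71,-250,0,0,0,0,1],[82,-290,0,0,0,-0.03,1]]'; python3 -m crank '[[11,-40,0,0,0,0,1],[22,-80,0,0,0,0,1],[33,-120,0,0,0,0,1],[42,-150,0,0,0,0,1],[48,-166,0,0,0,0,1],[48,-166,0,0,0,0,1],[48,-166,0,0,0,0,1]]';python3 - <<'E'
from h import *
go(.459,-.2375,.29,.22+np.pi)
E
```

```text
time_s: 12.0
tcp_pos: [0.4744, -0.0663, 0.4024]
orientation: [0.343, -3.12, -0.002]
contact_force: [0.6, -0.1, -2.7]
opening: 0.0292
grasp_force: 59.0
time_s: 12.7
tcp_pos: [0.4643, -0.2366, 0.4034]
orientation: [0.342, -3.122, -0.004]
contact_force: [-0.4, 0.5, -2.2]
opening: 0.0299
grasp_force: 59.1
shift [  5.3   0.  113.4] turn [ 0.0024 -0.0009 -0.002 ] now [ 0.4643 -0.2366  0.4034] yaw -2.9236 j [-0.6006  0.1399  0.5001  1.9333  0.001  -0.8186]
```

```bash
python3 -m crank '[[5,0,30,0,0,0,1],[5,0,65,0,0,0,1],[5,0,95,0,0,0,1],[5,0,112,0,0,0,1],[5,0,113,0,0,0,1],[5,0,113,0,0,0,1]]';python3 - <<'E'
from h import *
go(.459,-.2375,.21,.22+np.pi)
t=grab_frame("top")["color"][:,:,::-1].copy();s=grab_frame("scene")["color"][:,:,::-1].copy()
cv2.imwrite("pics/t3.png",t);cv2.imwrite("pics/s3.png",s)
p=(.457,-.238)
L=[(box(*p,.22,.035,.035,.141),(0,255,255)),(disc(*p,.058,.251),(0,0,255)),(disc(*p,.053,.12),(0,255,0))]
cv2.imwrite("pics/z6.png",np.vstack([np.hstack([crop("scene",s,360,80,100,0,[],.7),crop("scene",s,360,80,100,0,L,.7)]),np.hstack([crop("top",t,390,220,120,0,L,.7),crop("top",t,500,240,120,0,[],.7)])]))
E
```

```text
time_s: 13.3
tcp_pos: [0.4598, -0.237, 0.2914]
orientation: [0.345, -3.122, -0.001]
contact_force: [-0.4, -0.7, -1.2]
opening: 0.0295
grasp_force: 59.1
shift [ 0.8 -0.4 81.4] turn [ 0.0007 -0.0001  0.0001] now [ 0.4598 -0.237   0.2914] yaw -2.9215 j [-0.6059  0.0403  0.1614  1.6924  0.0003 -0.8259]
```

View pics/z6.png

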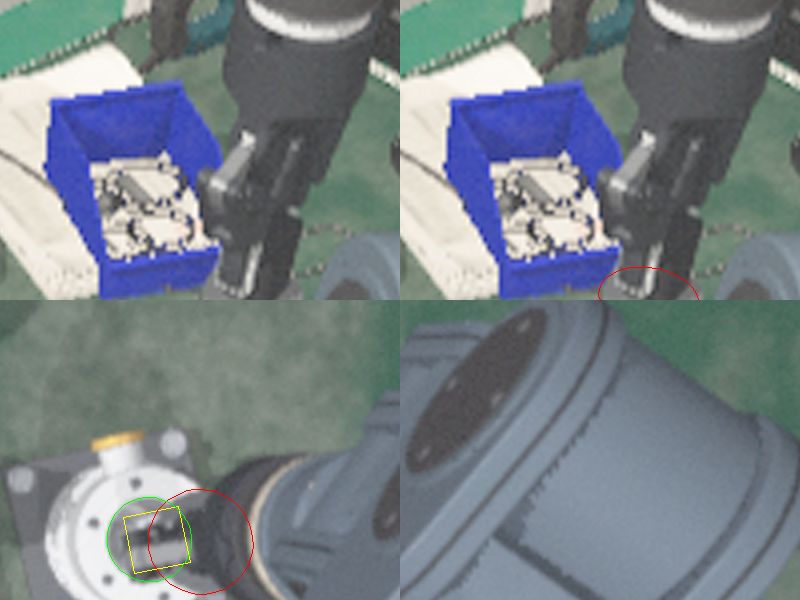

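The scene view shows the key going straight down below the gripper, and the top view shows the bore rim at about (435,292) with the socket over it. I'll go down into the bore while watching the force.

```bash
python3 -m crank '[[1,0,10,0,0,0,1],[1,0,25,0,0,0,1],[1,0,40,0,0,0,1],[1,0,55,0,0,0,1],[1,0,70,0,0,0,1],[1,0,80,0,0,0,1],[1,0,82,0,0,0,1],[1,0,82,0,0,0,1]]';python3 -m crank '[[0,0,2,0,0,0,1],[0,0,4,0,0,0,1],[0,0,6,0,0,0,1],[0,0,6,0,0,0,1]]';python3 - <<'E'
from h import *
s=state();print(s["ft_torque"])
go(.459,-.2375,.18,.22+np.pi)
E
```

```text
time_s: 14.2
tcp_pos: [0.4586, -0.2383, 0.2088]
orientation: [0.342, -3.123, -0.002]
contact_force: [0.3, 1.0, -2.6]
opening: 0.0295
grasp_force: 59.5
time_s: 14.6
tcp_pos: [0.4591, -0.2386, 0.2032]
orientation: [-0.342, 3.122, -0.0]
contact_force: [0.7, 2.2, -1.3]
opening: 0.0295
grasp_force: 59.7
[ 0.5951 -0.3136  0.042 ]
shift [-0.1  1.1 23.2] turn [-0.0001  0.001  -0.0016] now [ 0.4591 -0.2386  0.2032] yaw -2.9232 j [-0.6092  0.0216 -0.0333  1.5151  0.0007 -0.8277]
```

```bash
python3 -m crank '[[0,1,2,0,0,0,1],[0,1,4,0,0,0,1],[0,1,6,0,0,0,1],[0,1,6,0,0,0,1]]';python3 - <<'E'
from h import *
s=state();print(s["ft_torque"])
go(.459,-.2375,.18,.22+np.pi)
E
```

```text
time_s: 15.0
tcp_pos: [0.4582, -0.2378, 0.1965]
orientation: [0.342, -3.122, 0.0]
contact_force: [-0.7, -0.1, -2.5]
opening: 0.0297
grasp_force: 59.7
[ 0.1688 -0.1439 -0.0439]
shift [-0.8  0.2 16.5] turn [-0.    -0.001 -0.002] now [ 0.4582 -0.2378  0.1965] yaw -2.9236 j [-0.6083  0.0205 -0.0477  1.5033 -0.0008 -0.8263]
```

```bash
python3 -m crank '[[0,0,2,0,0,0,1],[0,0,4,0,0,0,1],[0,0,6,0,0,0,1],[0,0,6,0,0,0,1]]';python3 -m crank '[[0,0,2,0,0,0,1],[0,0,4,0,0,0,1],[0,0,6,0,0,0,1],[0,0,6,0,0,0,1]]';python3 - <<'E'
from h import *
s=state();print(s["ft_torque"])
go(.459,-.2375,.1776,.22+np.pi)
E
```

```text
time_s: 15.4
tcp_pos: [0.4584, -0.2376, 0.1905]
orientation: [0.342, -3.122, -0.0]
contact_force: [0.7, 1.3, -2.4]
opening: 0.0296
grasp_force: 59.7
time_s: 15.8
tcp_pos: [0.4584, -0.2376, 0.1846]
orientation: [0.342, -3.122, -0.0]
contact_force: [-0.1, 1.3, -2.2]
opening: 0.0297
grasp_force: 59.7
[ 0.2633 -0.0588  0.0322]
shift [-0.6 -0.   7. ] turn [ 0.0003 -0.0004 -0.0018] now [ 0.4584 -0.2376  0.1846] yaw -2.9234 j [-0.6081  0.0215 -0.0703  1.4795 -0.0001 -0.8263]
```

Passing below 46 mm without resistance means the socket is on the nut. I'll seat it the rest of the way.

```bash
python3 -m crank '[[0,0,2,0,0,0,1],[0,0,4,0,0,0,1],[0,0,6,0,0,0,1],[0,0,7,0,0,0,1],[0,0,7,0,0,0,1]]';python3 -m crank '[[0,0,0,0,0,0.05,1],[0,0,0,0,0,0.1,1],[0,0,0,0,0,0.15,1],[0,0,0,0,0,0.15,1]]';python3 - <<'E'
from h import *
s=state();print(s["ft_torque"],s["contact_force"])
go(.459,-.2375,.1776,.22+np.pi)
E
```

```text
time_s: 16.3
tcp_pos: [0.4585, -0.2376, 0.1778]
orientation: [0.342, -3.123, -0.0]
contact_force: [0.1, 0.8, -2.7]
opening: 0.0297
grasp_force: 59.6
time_s: 16.7
tcp_pos: [0.459, -0.2371, 0.178]
orientation: [-0.108, 3.139, 0.002]
contact_force: [1.0, 2.7, -2.4]
opening: 0.03
grasp_force: 59.9
[ 0.6991 -0.3748 -0.009 ] [ 1.0222  2.7261 -2.4182]
shift [-0.  -0.4  0.4] turn [ 0.0012  0.0013 -0.1513] now [ 0.459  -0.2371  0.178 ] yaw -3.0729 j [-0.6078  0.0223 -0.0826  1.4659  0.0018 -0.6764]
```

```bash
python3 -m crank '[[0,-0.3,0,0,0,0.13,1],[0.1,-0.5,0,0,0,0.26,1],[0.2,-0.8,0,0,0,0.39,1],[0.3,-1,0,0,0,0.52,1],[0.4,-1.3,0,0,0,0.65,1],[0.6,-1.5,0,0,0,0.78,1],[0.8,-1.7,0,0,0,0.91,1],[0.8,-1.7,0,0,0,0.91,1]]';python3 - <<'E'
from h import *
s=state();print(s["ft_torque"],s["contact_force"])
go(.457+.0021*np.cos(s["joints"][0]-s["joints"][5]),-.238+.0021*np.sin(s["joints"][0]-s["joints"][5]),.1776)
E
```

```text
time_s: 17.5
tcp_pos: [0.4576, -0.2401, 0.1781]
orientation: [-1.282, -2.868, 0.003]
contact_force: [-0.4, -0.4, -3.3]
opening: 0.0294
grasp_force: 59.8
[-0.1742  0.0968  0.0275] [-0.3679 -0.3599 -3.2948]
shift [-0.1  1.   0.5] turn [-0.0018  0.0007 -0.    ] now [ 0.4576 -0.2401  0.1781] yaw 2.3007 j [-0.612   0.0228 -0.082   1.4657 -0.0019  0.2289]
```

```bash
python3 -m crank '[[0,0.2,0,0,0,0.13,1],[0.1,0,0,0,0,0.26,1],[0.2,-0.2,0,0,0,0.39,1],[0.3,-0.4,0,0,0,0.52,1],[0.4,-0.6,0,0,0,0.65,1],[0.6,-0.7,0,0,0,0.78,1],[0.8,-0.8,0,0,0,0.91,1],[1,-0.9,0,0,0,1.04,1]]';python3 - <<'E'
from h import *
s=state();print(s["ft_torque"],s["contact_force"],s["tau"])
go(.457+.0021*np.cos(s["joints"][0]-s["joints"][5]),-.238+.0021*np.sin(s["joints"][0]-s["joints"][5]),.1776)
E
```

```text
time_s: 18.3
tcp_pos: [0.4543, -0.2401, 0.178]
orientation: [-2.539, -1.848, 0.009]
contact_force: [-3.6, -0.8, -0.3]
opening: 0.0296
grasp_force: 61.6
[-0.2881  1.4589  0.2436] [-3.5724 -0.7625 -0.3039] [  1.2953 -33.4831  33.9606  -1.6356   1.3528  -0.613 ]
shift [0.8 1.9 0.4] turn [-0.0045  0.0041 -0.    ] now [ 0.4543 -0.2401  0.178 ] yaw 1.2582 j [-0.6138  0.0192 -0.0857  1.4689 -0.0053  1.2697]
```

```bash
python3 -m crank '[[0,0,0,0,0,0.07,1],[0,0,0,0,0,0.14,1],[0,0,0,0,0,0.2,1],[0,0,0,0,0,0.2,1]]';python3 -c "
from h import *
s=state();print(s['ft_torque'],s['contact_force'],s['joints'][5]);go(.457,-.238,.178)";python3 -m crank '[[0,0,0,0,0,0.05,1],[0,0,0,0,0,0.08,1],[0,0,0,0,0,0.08,1]]';python3 -c "
from h import *
s=state();print(s['ft_torque'],s['contact_force'],s['joints'][5]);go(.457,-.238,.178)"
```

```text
time_s: 18.7
tcp_pos: [0.4542, -0.2396, 0.178]
orientation: [-2.707, -1.591, 0.009]
contact_force: [-5.1, 0.2, 1.2]
opening: 0.0295
grasp_force: 58.8
[0.0214 1.6396 0.1574] [-5.0502  0.1502  1.1564] 1.4654100206141094
shift [2.7 1.6 0. ] turn [-0.0043  0.0038 -0.    ] now [ 0.4542 -0.2396  0.178 ] yaw 1.0626 j [-0.6136  0.0191 -0.0858  1.4697 -0.0043  1.4654]
time_s: 19.0
tcp_pos: [0.4542, -0.2394, 0.178]
orientation: [-2.768, -1.482, 0.009]
contact_force: [-4.8, 0.5, 0.6]
opening: 0.0293
grasp_force: 58.8
[0.0707 1.7121 0.1338] [-4.7644  0.502   0.5811] 1.544875779022617
shift [2.8 1.6 0. ] turn [-0.0044  0.004  -0.    ] now [ 0.4542 -0.2394  0.178 ] yaw 0.9832 j [-0.6135  0.0191 -0.0859  1.4701 -0.0041  1.5449]
```

```bash
for i in 1 2; do python3 -m crank '[[0,0,0,0,0,0.04,1],[0,0,0,0,0,0.06,1],[0,0,0,0,0,0.06,1]]' >/dev/null;python3 -c "
from h import *
s=state();print(s['time_s'],s['ft_torque'],s['contact_force'],s['joints'][5],s['tau'][5]);go(.457,-.238,.178)"; done
```

```text
19.3 [0.0929 1.7951 0.1032] [-5.35    0.6898  0.484 ] 1.6046693981164968 0.22030114196240902
shift [ 2.8  1.5 -0. ] turn [-0.0043  0.0042 -0.    ] now [ 0.4541 -0.2394  0.178 ] yaw 0.9235 j [-0.6135  0.0191 -0.0859  1.4703 -0.0041  1.6047]
19.6 [0.1374 1.8998 0.8058] [-5.3697 -0.0493  1.5757] 1.6625458505904323 0.8555309101939201
shift [ 2.9  1.4 -0. ] turn [-0.0042  0.0047 -0.    ] now [ 0.454  -0.2393  0.178 ] yaw 0.8658 j [-0.6132  0.019  -0.0859  1.4704 -0.0043  1.6625]
```

```bash
for i in 1 2; do python3 -m crank '[[0,0,0,0,0,0.02,1],[0,0,0,0,0,0.03,1],[0,0,0,0,0,0.03,1]]' >/dev/null;python3 -c "
from h import *
s=state();print(s['time_s'],s['ft_torque'],s['contact_force'],s['joints'][5],s['tau'][5],s['grasp_force']);go(.457,-.238,.178)"; done
```

```text
19.9 [0.0781 1.9279 1.2257] [-5.9534  0.4648  0.955 ] 1.6908855249849346 1.2743378430604935 66.91624718980165
shift [2.9 1.4 0. ] turn [-0.004   0.0051 -0.    ] now [ 0.4541 -0.2392  0.178 ] yaw 0.8377 j [-0.613   0.019  -0.0859  1.4704 -0.0046  1.6909]
20.2 [0.0489 1.9451 1.6645] [-6.4192 -0.4801  1.4213] 1.719432974189008 1.7056677863001823 70.54703661007807
shift [ 2.9  1.4 -0. ] turn [-0.0041  0.0053 -0.    ] now [ 0.454  -0.2391  0.178 ] yaw 0.8093 j [-0.6129  0.019  -0.086   1.4706 -0.0047  1.7194]
```

The torque climbs to 1.7 N·m while the handle barely moves, so the nut is at its stop. I'll back off into the free play and lift.

```bash
python3 -m crank '[[0,0,0,0,0,-0.08,1],[0,0,0,0,0,-0.17,1],[0,0,0,0,0,-0.2,1],[0,0,0,0,0,-0.2,1]]' >/dev/null;python3 -c "
from h import *
s=state();print(s['time_s'],s['ft_torque'],s['contact_force'],s['joints'][5],s['tau'][5],s['grasp_force']);go(.457,-.238,.178)"; python3 -m crank '[[0,0,-3,0,0,0,1],[0,0,-8,0,0,0,1],[0,0,-14,0,0,0,1],[0,0,-20,0,0,0,1]]';python3 -c "
from h import *
s=state();print(s['ft_torque'])"
```

```text
20.6 [0.1874 1.4875 0.0636] [-4.1287  0.0485  0.0817] 1.5256832580676407 -0.014053514460101724 59.3046498298645
shift [ 2.   1.  -0.1] turn [-0.0031  0.0019 -0.    ] now [ 0.455  -0.2391  0.1779] yaw 1.0027 j [-0.6132  0.0193 -0.0859  1.4687 -0.0021  1.5257]
time_s: 21.0
tcp_pos: [0.4556, -0.2392, 0.198]
orientation: [-2.756, -1.505, 0.003]
contact_force: [-4.2, -1.9, -4.8]
opening: 0.0294
grasp_force: 59.3
[-0.3436  1.5733  0.0429]
```

```bash
python3 -m crank '[[-0.8,-1.3,-6,0,0,0,1],[-0.8,-1.3,-14,0,0,0,1],[-0.8,-1.3,-24,0,0,0,1],[-0.8,-1.3,-40,0,0,0,1],[-0.8,-1.3,-60,0,0,0,1],[-0.8,-1.3,-90,0,0,0,1],[-0.8,-1.3,-125,0,0,0,1],[-0.8,-1.3,-160,0,0,0,1]]'; python3 -m crank '[[0,0,-25,0,0,0,1],[0,0,-45,0,0,0,1],[0,0,-45,0,0,0,1],[0,0,-45,0,0,0,1]]'; python3 - <<'E'
from h import *
print(state()["ft_torque"]);go(.5007,.235,.4)
t=grab_frame("top")["color"][:,:,::-1].copy();s=grab_frame("scene")["color"][:,:,::-1].copy()
cv2.imwrite("pics/t4.png",t);cv2.imwrite("pics/s4.png",s)
E
```

```text
time_s: 21.8
tcp_pos: [0.4571, -0.2389, 0.3617]
orientation: [2.753, 1.505, 0.011]
contact_force: [1.0, -1.0, -1.0]
opening: 0.0298
grasp_force: 59.7
time_s: 22.2
tcp_pos: [0.4564, -0.2393, 0.4045]
orientation: [2.754, 1.505, 0.006]
contact_force: [0.5, 0.3, -3.0]
opening: 0.0293
grasp_force: 59.9
[-0.0316 -0.0078 -0.0106]
shift [ 423.  -218.9    4.2] turn [ 0.0053 -0.0018 -0.    ] now [ 0.4564 -0.2393  0.4045] yaw 1.0002 j [-0.6142  0.1167  0.477   1.9259  0.002   1.5273]
```

```bash
python3 -m crank '[[15,-8,0,0,0,-0.1,1],[45,-23,0,0,0,-0.24,1],[80,-41,0,0,0,-0.38,1],[115,-59,0,0,0,-0.52,1],[150,-77,0,0,0,-0.66,1],[185,-95,0,0,0,-0.8,1],[220,-113,0,0,0,-0.94,1],[255,-131,0,0,0,-1.08,1]]'; python3 - <<'E'
from h import *
go(.5029,.2358,.4,-2.9535)
E
```

```text
time_s: 23.1
tcp_pos: [0.4823, 0.048, 0.4015]
orientation: [-1.582, -2.712, 0.0]
contact_force: [0.6, -0.3, -1.6]
opening: 0.0297
grasp_force: 59.7
shift [153.3 110.4   1.6] turn [ 0.     -0.0023 -1.2442] now [0.4823 0.048  0.4015] yaw 2.0855 j [-0.0398  0.0384  0.3871  1.9215  0.0008  1.0163]
```

```bash
python3 -m crank '[[28,20,0,0,0,-0.14,1],[57,41,0,0,0,-0.28,1],[86,62,0,0,0,-0.42,1],[115,83,0,0,0,-0.56,1],[138,99,0,0,0,-0.7,1],[150,108,0,0,0,-0.84,1],[153,110,0,0,0,-0.98,1],[153,110,0,0,0,-1.11,1]]';python3 -m crank '[[0,0,40,0,0,-0.1,1],[0,0,75,0,0,-0.13,1],[0,0,110,0,0,-0.13,1],[0,0,130,0,0,-0.13,1],[0,0,140,0,0,-0.13,1],[0,0,140,0,0,-0.13,1]]'; python3 - <<'E'
from h import *
go(.5029,.2358,.155,-2.9535)
t=grab_frame("top")["color"][:,:,::-1].copy();s=grab_frame("scene")["color"][:,:,::-1].copy()
cv2.imwrite("pics/t5.png",t);cv2.imwrite("pics/s5.png",s)
p=(.5007,.235);zb=state()["tcp_pos"][2]-.1496
L=[(box(*p,.19,.035,.035,zb),(0,255,255)),(disc(*p,.058,zb+.11),(0,0,255)),(disc(*p,.052,.055),(0,255,0))]
t4=cv2.imread("pics/t4.png")
cv2.imwrite("pics/z7.png",np.vstack([np.hstack([crop("scene",s,200,200,100,0,[],.7),crop("scene",s,200,200,100,0,L,.7)]),np.hstack([crop("top",t,410,260,60,0,[],.8),crop("top",t,500,220,160,0,[],.7)])]))
E
```

```text
time_s: 23.9
tcp_pos: [0.5038, 0.2347, 0.4009]
orientation: [0.087, -3.137, -0.0]
contact_force: [0.3, -0.2, -2.7]
opening: 0.0294
grasp_force: 59.8
time_s: 24.5
tcp_pos: [0.5027, 0.233, 0.2602]
orientation: [0.279, -3.124, 0.001]
contact_force: [-0.7, -0.3, -2.2]
opening: 0.0292
grasp_force: 59.7
shift [ -1.2   2.7 105.2] turn [-0.0002 -0.0052 -0.0099] now [0.5027 0.233  0.2602] yaw -2.9634 j [0.3128 0.1311 0.1957 1.6406 0.0005 0.1346]
```

View pics/z7.png

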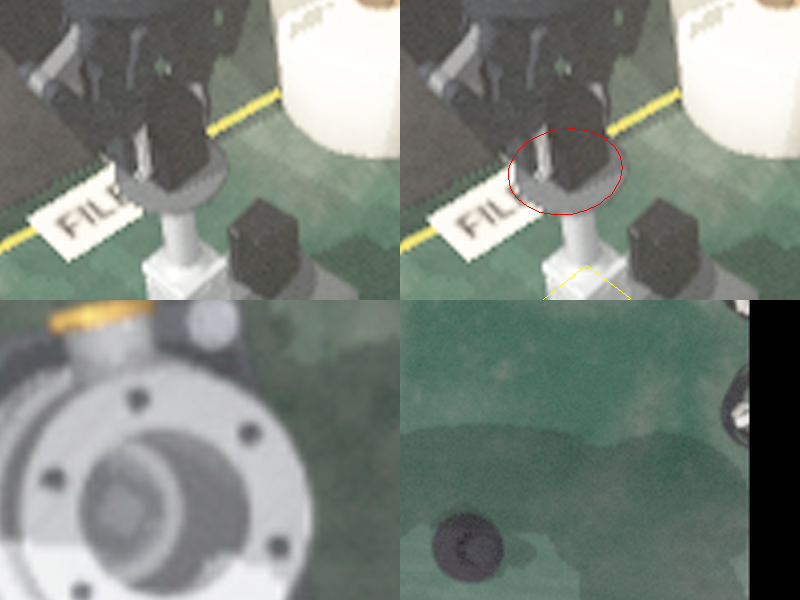

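The key hangs upright above its empty pocket, with the collar near (242,242). The cap stands upright on the bench at about (527,318) in the top view, and the bore is open. Now I'll lower the key into the pocket.

```bash
python3 -m crank '[[-1,3,15,0,0,0.01,1],[-1,3,30,0,0,0.01,1],[-1,3,45,0,0,0.01,1],[-1,3,50,0,0,0.01,1],[-1,3,50,0,0,0.01,1]]'; python3 - <<'E'
from h import *
go(.5029,.2358,.155,-2.9535)
E
```

```text
time_s: 25.1
tcp_pos: [0.5043, 0.2365, 0.2123]
orientation: [0.264, -3.129, 0.0]
contact_force: [-0.1, 0.2, -1.9]
opening: 0.0297
grasp_force: 59.8
shift [ 1.4 -0.5 57.3] turn [-0.     -0.0012 -0.02  ] now [0.5043 0.2365 0.2123] yaw -2.9735 j [0.3181 0.1267 0.0959 1.5411 0.0001 0.15  ]
```

```bash
python3 -m crank '[[1.4,-0.5,10,0,0,-0.02,1],[1.4,-0.5,20,0,0,-0.02,1],[1.4,-0.5,30,0,0,-0.02,1],[1.4,-0.5,40,0,0,-0.02,1],[1.4,-0.5,48,0,0,-0.02,1],[1.4,-0.5,53,0,0,-0.02,1],[1.4,-0.5,53,0,0,-0.02,1]]'; python3 -m crank '[[0,0,1,0,0,0,1],[0,0,2,0,0,0,1],[0,0,3,0,0,0,1],[0,0,3,0,0,0,1]]';python3 - <<'E'
from h import *
print(state()["ft_torque"]);go(.5029,.2358,.155,-2.9535)
E
```

```text
time_s: 25.8
tcp_pos: [0.5026, 0.2355, 0.1588]
orientation: [0.295, -3.126, 0.001]
contact_force: [-0.5, 0.4, -2.5]
opening: 0.029
grasp_force: 59.8
time_s: 26.2
tcp_pos: [0.5034, 0.236, 0.1574]
orientation: [-0.295, 3.127, 0.001]
contact_force: [-1.0, 1.2, -0.7]
opening: 0.0297
grasp_force: 59.8
[ 0.2283  0.1447 -0.0261]
shift [ 0.5 -0.1  2.4] turn [0.0006 0.0006 0.0003] now [0.5034 0.236  0.1574] yaw -2.9532 j [ 0.3175  0.1278 -0.012   1.4303  0.0005  0.1292]
```

```bash
python3 -m crank '[[0,0,1,0,0,0,1],[0,0,1.5,0,0,0,1],[0,0,1.5,0,0,0,1]]'
```

```text
time_s: 26.5
tcp_pos: [0.5034, 0.2359, 0.1558]
orientation: [-0.295, 3.127, 0.001]
contact_force: [-0.7, 1.1, -0.9]
opening: 0.0297
grasp_force: 60.0
```

```bash
python3 -m crank '[[0,0,0.7,0,0,0,1],[0,0,1.5,0,0,0,1],[0,0,1.5,0,0,0,1]]'; python3 -m crank '[[0,0,0.5,0,0,0,1],[0,0,1,0,0,0,1],[0,0,1,0,0,0,1]]'
```

```text
time_s: 26.8
tcp_pos: [0.5036, 0.2359, 0.1558]
orientation: [-0.295, 3.126, 0.001]
contact_force: [-1.4, 0.8, 4.6]
opening: 0.0294
grasp_force: 60.7
time_s: 27.1
tcp_pos: [0.5038, 0.2359, 0.1557]
orientation: [-0.295, 3.125, 0.001]
contact_force: [-2.6, 0.1, 7.9]
opening: 0.0292
grasp_force: 60.9
```

The key is on the pocket floor, at the same TCP height as the pick-up. I'll release it and rise.

```bash
python3 -m crank '[[0,0,-0.5,0,0,0,0.5],[0,0,-0.5,0,0,0,0.3],[0,0,-0.5,0,0,0,0],[0,0,-0.5,0,0,0,0],[0,0,-0.5,0,0,0,0],[0,0,-0.5,0,0,0,0],[0,0,-15,0,0,0,0],[0,0,-40,0,0,0,0]]'; python3 -m crank '[[0,0,-40,0,0,0,0],[0,0,-80,0,0,0,0],[0,0,-120,0,0,0,0],[0,0,-150,0,0,0,0],[100,0,-150,0,0,0,0],[140,0,-150,0,0,0,0],[140,0,-150,0,0,0,0],[140,0,-150,0,0,0,0]]'; python3 - <<'E'
from h import *
print(state())
t=grab_frame("top")["color"][:,:,::-1].copy();s=grab_frame("scene")["color"][:,:,::-1].copy()
cv2.imwrite("pics/t6.png",t);cv2.imwrite("pics/s6.png",s)
p=(.457,-.238);L=[(box(*p,.263-2.3,.0115,.0115,.052),(0,255,255))]
def nutc(n,l):
    g=crop("top",t,418,278,24,0,[],1).astype(float);g=(np.clip((g-75)/110,0,1)*255).astype(np.uint8)
    for b,c in l: cv2.polylines(g,[((proj("top",b)-[418,278])*400/24).astype(np.int32)],True,c,1)
    return g
cv2.imwrite("pics/z8.png",np.vstack([np.hstack([crop("scene",s,190,180,160,0,[],.7),crop("top",t,160,220,160,0,[],.7)]),np.hstack([nutc(0,[]),nutc(0,L)])]))
g=cv2.cvtColor(t,cv2.COLOR_BGR2GRAY);print(g[286:298,421:434])
E
```

```text
time_s: 27.9
tcp_pos: [0.5019, 0.2352, 0.192]
orientation: [0.295, -3.123, 0.002]
contact_force: [0.1, 0.7, 0.7]
opening: 0.0856
grasp_force: 0.0
time_s: 28.7
tcp_pos: [0.3616, 0.2089, 0.3454]
orientation: [-0.298, 3.127, 0.001]
contact_force: [0.8, -0.0, 0.3]
opening: 0.0851
grasp_force: 0.0
{'time_s': 28.7, 'joints': array([ 0.3626, -0.1859,  0.0582,  1.8139,  0.0004,  0.1728]), 'joint_velocities': array([-0.0177,  0.0762,  0.0579, -0.0944, -0.0105, -0.0107]), 'tau': array([  0.3754, -24.5414,  29.7587,   0.6599,   0.0482,   0.0436]), 'tcp_pos': array([0.3616, 0.2089, 0.3454]), 'orientation': array([-0.2977,  3.1265,  0.001 ]), 'contact_force': array([ 0.7933, -0.0176,  0.2741]), 'ft_torque': array([ 0.008, -0.047,  0.033]), 'grasp_force': 0.0, 'opening': 0.08514247408529693}
[[236 234 204 121 113 107 118 111 119 125 132 142 161]
 [234 231 149 108 103 102 110 110 114 116 125 128 145]
 [234 220 131 107 105 109 121 121 114 110 114 117 127]
 [235 196 122 104 105 117 132 133 123 119 114 113 113]
 [236 172 119 103 109 122 131 133 133 133 127 113 111]
 [236 164 114 103 118 128 133 131 134 136 130 120 111]
 [236 164 113 108 127 130 129 133 132 137 128 116 117]
 [236 172 115 106 119 130 129 131 135 133 122 123 124]
 [236 185 125 107 111 118 124 127 133 127 114 128 128]
 [237 212 136 106 111 109 110 119 124 118 111 120 130]
 [238 232 163 115 108 109 111 108 111 113 119 130 141]
 [238 235 199 140 113 112 111 108 111 114 127 143 155]]
```

View pics/z8.png

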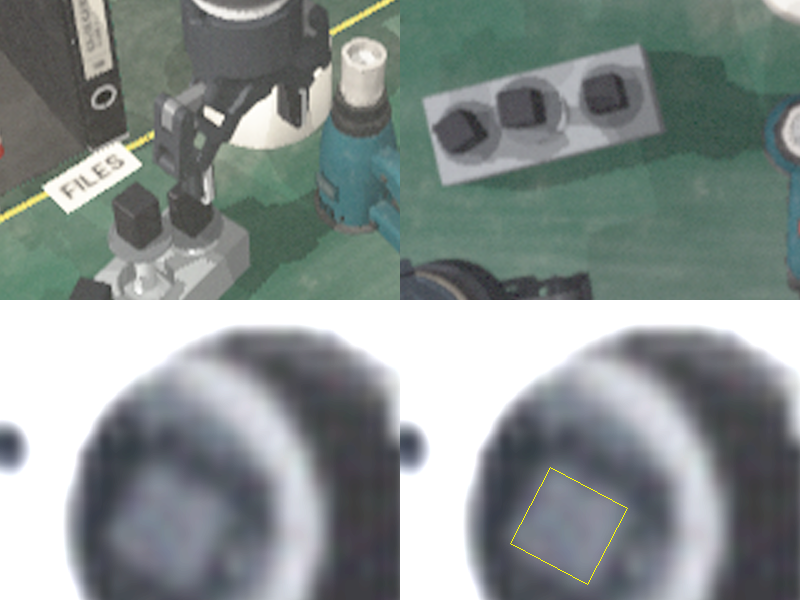

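The long key stands upright in the middle pocket, near (209,262) in the top view, and the neighbouring keys are unmoved. The nut tip at about (428,291) coincides with the q = 2.3 outline, and the cap was seen upright on the bench. I'll let the arm settle and hand in.

```bash
python3 -m crank '[[0,0,0,0,0,0,0],[0,0,0,0,0,0,0],[0,0,0,0,0,0,0]]'; python3 -c "
from cell import hand_in
print(hand_in())"
```

```text
time_s: 29.1
tcp_pos: [0.3666, 0.2096, 0.3429]
orientation: [0.294, -3.127, 0.0]
contact_force: [-0.6, 0.1, 0.1]
opening: 0.0855
grasp_force: 0.0
the job is handed in; nothing more can be done
None
```

I handed the job in at 29.1 s: the cap is upright on the bench, the nut is turned clockwise to its stop, the long key is back upright in its pocket, and nothing was dropped; I did not touch the two shorter keys, heat gun or film roll.

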